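# Weigh in the full tin and store the reading with the stick

### The job

One of the two look-alike square tins on the orange tray is full: find it by lifting, set it down upright (don't drop it) in the middle of the scale's platform, and leave the empty one standing on the tray. Then, to store the reading, tilt the stick on the control box well over towards the raised bar, and to no other side, hold it there for two seconds, and let it return to the centre with the full tin still on the scale. Leave everything else where it stands.

Things in the scene. Friction and masses are not known exactly. Their poses are not given: they have to be found in the camera images.
- tin_1_center (a point): centre (half-way up) of a closed square steel tin, 56 x 56 mm and 92 mm high, lid fixed on flush with its sides; sides along its own x and y, z up. One of the two look-alike tins is full (about 0.53 to 0.76 kg in all), the other is empty (about 0.12 to 0.15 kg in all); only lifting or weighing tells which, and either may be the full one. Starts standing on the orange tray.
- tin_2_center (a point): the other look-alike tin: centre (half-way up) of a closed square steel tin, 56 x 56 mm and 92 mm high, lid fixed on flush with its sides; sides along its own x and y, z up. One of the two look-alike tins is full (about 0.53 to 0.76 kg in all), the other is empty (about 0.12 to 0.15 kg in all); only lifting or weighing tells which, and either may be the full one. Starts standing on the orange tray.
- tray: low orange-painted wooden tray, fixed, 280 mm (its x) by 410 mm (its y); origin under its centre at table level; floor top 8 mm above the table, rim 10 mm thick and 22 mm high. The tins, bowl, jar, strainer and silicone lid stand on it in any arrangement, about 125 mm apart
- platform_top (a point): centre of the top face of the kitchen scale's flat square steel platform (150 x 150 mm, sides along its x and y, z up), 50 mm above the table when unloaded; the fixed grey scale base below is 170 x 170 mm
- scale_platform (a joint): how far the scale's spring platform has sunk, m: 0 unloaded, under 0.002 with the empty tin, 0.005 to 0.009 with the full tin; stop at 0.012
- control_box: fixed grey control box of the scale, 140 mm (its x) by 110 mm (its y) by 48 mm high; origin under its centre at table level. A spring-centred joystick stands on its centre. A raised aluminium bar (80 mm long) lies along the top edge on its +x side (the store side); a dark blank screen lies on the opposite side. The box may be turned any way round
- store_bar (a point): middle of the raised aluminium bar on the control box, 56 mm from the stick's axis: the stick is to be tilted towards it; top 53 mm above the table
- stick_knob (a point): centre of the stick's black ball knob, 24 mm diameter, on an 8 mm shaft; 70 mm above the stick's pivot and 120 mm above the table when centred
- stick_store (a joint): tilt of the stick towards the raised bar, rad: 0 centred, positive towards the bar, stops at +-0.42; springs back, about 0.5 N m per rad (about 2.5 N sideways at the knob for 0.35 rad). Pivot on the box's axis 50 mm above the table
- stick_side (a joint): tilt of the stick about the box's x axis, across the bar's direction, rad: 0 centred, positive towards the box's -y side; same spring and stops
- bowl: bystander: porcelain bowl with blue dragons, rim diameter 96 mm, 60 mm high, origin under its centre
- jar: bystander: glass jar, 64 mm diameter, 105 mm high, origin under its centre
- strainer: bystander: small steel strainer, 72 mm diameter, 33 mm high, with a stub handle to 65 mm from its centre along its +x; origin under its centre
- silicone_lid: bystander: red silicone lid lying flat, 92 mm diameter, 20 mm high with its knob, origin under its centre
- teacup: bystander: white handleless porcelain cup, 70 mm diameter, 60 mm high, origin under its centre, at the back between tray and scale
- pepper_mill: bystander: wooden pepper mill, 52 mm diameter, 140 mm high, origin under its centre, beyond the scale and the control box. A fixed heavy kettle stands clear of the work, at the right-hand edge of the table

How it is judged:
By the outcome, as a careful person would: the job done as asked, in the order asked, and still so for the second after the job is handed in, with the robot touching nothing.
It also fails if it takes over 64 s, if anything falls off the work surface, if the arm or the gripper's body presses on something with over 40 N, if the wrist force passes 120 N, or if a joint passes its speed limit or range.

### The arm

A 6-joint arm with a two-finger parallel gripper is mounted at the origin on the work surface. World frame = base frame: x ahead of the robot, y to its left, z up, the work surface at z = 0. Lengths are in mm, angles in rad, forces in N, time in s.
With the tool pointing down it reaches from about 400 to 925 mm from the base axis. Payload 12.5 kg.
Tool frame: the origin (TCP) lies midway between the tips of the shut fingers; the grasp point (between the pads) lies env.grasp_offset behind it (env.grasp_offset is the distance from the TCP to the grasp point, in mm); x points along the fingers, y is the direction in which the jaws open and shut, and the axes are right-handed (so a half turn about x gives the same grasp; the last joint's range is limited). The gripper opens to 95 mm and grips with 3 to 60 N. Pads are 20 mm wide; open, the fingers measure 119 mm over their backs; the gripper's body (75 mm by 180 mm) begins 59 mm behind the grasp point.
Start: joints at [1.033, 0.491, 1.559, -0, 1.092, -0.106], TCP at [261.553, 567.659, 214.661] pointing down, gripper open.
Joint ranges: [-3.1, 3.1], [-0.84, 2.19], [0.05, 2.79], [-1.13, 4.28], [0.06, 2.93], [-2.69, 2.69]. Speed limits (rad/s): [2.22, 2.22, 2.79, 3.14, 3.14, 3.14].

### API

Orientations are given as [roll, pitch, yaw] about the fixed x, y, z axes, in that order (R = Rz(yaw) Ry(pitch) Rx(roll)).
In Python, from cell import env gives the robot as it stands.
- The arm moves only by the tool apply_moves, never from a script. Its arguments are lists of equal length, an entry for each row: "offset": the shift along the world's x, y, z in units of 25 mm (1.0 is 25 mm), a list of three; "yaw": the turn about the world's z in units of 6 degrees (1.0 is 6 degrees); "jaw": the closure, from -1 (fully open) to 1 (shut), so that 0 is half open. A call has 1 to 20 rows; each row is the pose to reach, as a shift and turn from the pose measured when the call began; what a row does not reach only later rows make up. A row lasts 1/8 s, in which the tool goes at most 62.5 mm and 10.7 degrees, less where a joint would pass 70% of its speed; a pose out of reach is approached as far as the arm can. A call with a gripper value outside its range is refused whole. The fingers move at their own pace and stop on an object; the grip force is fixed at half the most. Time passes only in rows, so rows that repeat a pose let the fingers close. It gives the time, the measured TCP pose, the force and the opening at its end, in the units of the state.
- env.state(): the state, without advancing time (a new reading comes with each control period).
- env.read_camera(name): name is "scene" or "top" or "wrist"; returns a dict with "frame" (420x560x3 uint8, red, green, blue), "fx", "fy", "cx", "cy" (pixels), "xyz" and "rotation" of the camera in the world; the wrist camera has in their place "hand_eye" (4x4, takes a point from camera to tool coordinates, whose origin is the TCP and whose axes are the tool frame's). Camera axes: x right, y down, z forward; pixel columns grow to the right and rows downward; lengths in mm; the calibration is good to about 2 mm. The wrist camera is an equidistant fisheye: a pixel r from the principal point sees the ray r / f radians off the axis. A picture is of the moment at which its call begins: read the wrist's pose just before it. There is no depth.
- env.job_done(): hands the job in, once; it reports no verdict.
The state is a dict: "t": time; "joints": joint angles; "qvel": joint speeds; "tau": joint torques, N m; "eef_pos": TCP position; "tcp_rot": TCP orientation; "ft_force": force on the tool from outside, world axes, zero at the start; "moment": the same for the moment, N m; "opening": opening from 0.0 (shut) to 1.0 (fully open).
Only numpy, scipy, OpenCV 4.12 (cv2) and the standard library are available. Lean on these libraries where they do the work, as an engineer would, in place of code of your own. Each camera call takes 0.05 s, during which the arm holds its last target.

## Working session

There is one attempt and no reset: what is moved stays moved. The work goes in short steps, Python scripts to look and compute and a tool call to move; the robot and the scene stay as the last step left them, time stands still between calls to the robot, and variables do not carry over. Pictures are saved under pics/ and viewed, and the job is handed in when it is done.

Besides the shell and the picture viewer there is one more tool, called after "Emit:" by a JSON object that holds its "fn" and its "kwargs". apply_moves: Moves the arm, as the interface text tells. Its arguments: {"type":"object","properties":{"offset":{"type":"array"},"yaw":{"type":"array"},"jaw":{"type":"array"}},"required":["offset","yaw","jaw"]}

```bash
mkdir -p pics; ls
python3 - <<'E'
from cell import env
import cv2,pickle
print(env.state(), env.grasp_offset)
d={}
for n in ("scene","top","wrist"):
    c=env.read_camera(n); d[n]=c
    cv2.imwrite(f"pics/{n}0.png",cv2.cvtColor(c["frame"],cv2.COLOR_RGB2BGR))
    print(n,{k:v for k,v in c.items() if k!="frame"})
pickle.dump(d,open("cams0.pkl","wb"))
E
```

```text
pics
{'t': 0.0, 'joints': array([ 1.03339356e+00,  4.91535130e-01,  1.55950266e+00,  3.35236967e-05,
        1.09172343e+00, -1.05596814e-01]), 'qvel': array([ 0.00015335, -0.0004657 ,  0.00155334,  0.00142103, -0.00090552,
        0.00083469]), 'tau': array([-1.25213563e-03, -6.12639499e+01, -2.58188760e+01,  6.92002242e-02,
        4.81184316e-02, -7.13330587e-05]), 'eef_pos': array([261.39767755, 567.40711176, 214.05861551]), 'tcp_rot': array([-1.70183051,  1.56962738, -2.13365193]), 'ft_force': array([ 0.14690848, -0.01880922, -0.50817895]), 'moment': array([ 0.00620539, -0.00907323,  0.01025045]), 'opening': 0.9969170880572538} 18.8
scene {'fx': 426.9020756323463, 'fy': 426.9020756323463, 'cx': 278.61964156910994, 'cy': 206.19524734050813, 'xyz': array([1298.12731638, -198.11192689, 1071.64731899]), 'rotation': array([-2.48633378, -0.00312477,  1.38473883])}
top {'fx': 490.1777366086551, 'fy': 490.1777366086551, 'cx': 286.9608294140152, 'cy': 216.7666423907823, 'xyz': array([ 377.23715751,  -59.24507212, 1350.54680729]), 'rotation': array([-2.97818053,  0.01967076, -1.55184871])}
wrist {'fx': 325.19226210127806, 'fy': 325.19226210127806, 'cx': 278.37797884093834, 'cy': 205.281436082015, 'hand_eye': array([[-8.02369051e-05, -2.38853738e-01,  9.71055552e-01,
        -1.69776387e+02],
       [ 9.99999996e-01, -5.28777412e-05,  6.96220298e-05,
        -3.18129274e-01],
       [ 3.47177421e-05,  9.71055554e-01,  2.38853741e-01,
        -6.73724358e+01],
       [ 0.00000000e+00,  0.00000000e+00,  0.00000000e+00,
         1.00000000e+00]])}
```

View pics/scene0.png

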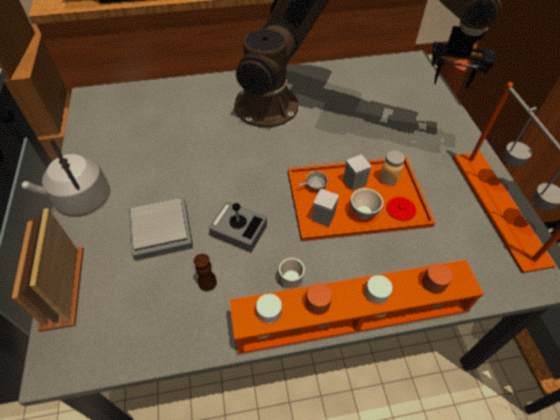

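View pics/top0.png

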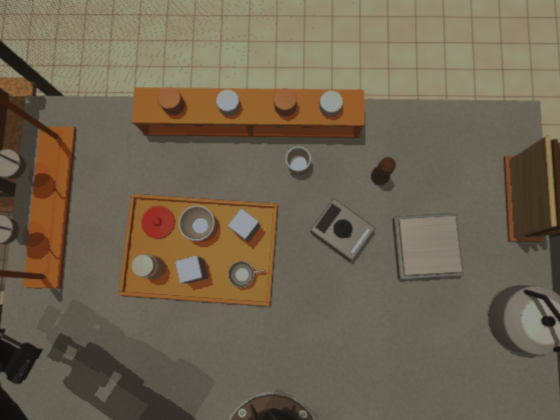

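View pics/wrist0.png

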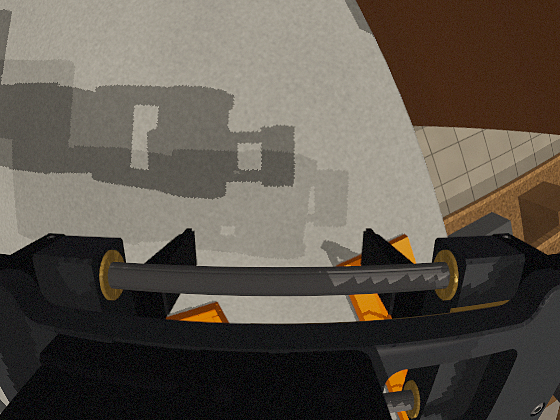

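The top view shows tins at about (243,225) and (190,269), the scale at (429,247), and the box at (343,230). The bright bar is at about (362,241), with the dark screen opposite at (328,212). Next I'll zoom in and measure.

```bash
cat > h.py <<'E'
import numpy as np,cv2
from scipy.spatial.transform import Rotation as R
def rot(c): return R.from_euler('xyz',c['rotation']).as_matrix()
def cast(c,uv,z):
    M=rot(c); uv=np.atleast_2d(uv).astype(float)
    d=np.c_[(uv[:,0]-c['cx'])/c['fx'],(uv[:,1]-c['cy'])/c['fy'],np.ones(len(uv))]@M.T
    return c['xyz']+d*((z-c['xyz'][2])/d[:,2])[:,None]
def proj(c,p):
    q=(np.atleast_2d(p)-c['xyz'])@rot(c)
    return np.c_[c['fx']*q[:,0]/q[:,2]+c['cx'],c['fy']*q[:,1]/q[:,2]+c['cy']]
E
python3 - <<'E'
import pickle,cv2,numpy as np
from h import *
d=pickle.load(open("cams0.pkl","rb"))
t=cv2.cvtColor(d["top"]["frame"],cv2.COLOR_RGB2BGR)
s=cv2.cvtColor(d["scene"]["frame"],cv2.COLOR_RGB2BGR)
cv2.imwrite("pics/tA.png",cv2.resize(t[185:315,115:285],None,fx=4.5,fy=4.5,interpolation=cv2.INTER_CUBIC))
cv2.imwrite("pics/tB.png",cv2.resize(t[140:290,290:470],None,fx=4,fy=4,interpolation=cv2.INTER_CUBIC))
cv2.imwrite("pics/sB.png",cv2.resize(s[140:300,115:315],None,fx=3.7,fy=3.7,interpolation=cv2.INTER_CUBIC))
hsv=cv2.cvtColor(t,cv2.COLOR_BGR2HSV)
for y,x in [(225,243),(219,240),(269,190),(262,188),(278,200),(235,245)]: print(x,y,t[y,x],hsv[y,x])
E
```

```text
243 225 [160 153 149] [109  18 160]
240 219 [160 152 148] [110  19 160]
190 269 [159 152 148] [109  18 159]
188 262 [158 152 148] [108  16 158]
200 278 [66 69 74] [11 28 74]
245 235 [160 153 148] [108  19 160]
```

View pics/tA.png

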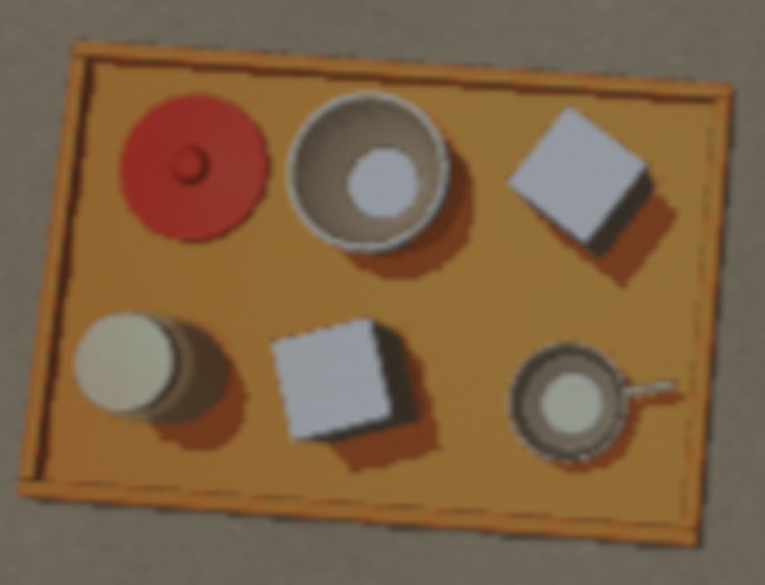

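View pics/tB.png

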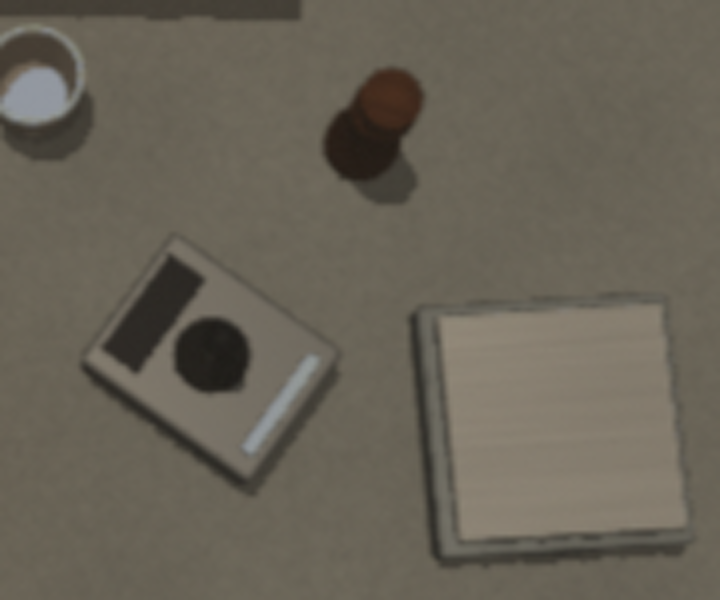

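View pics/sB.png

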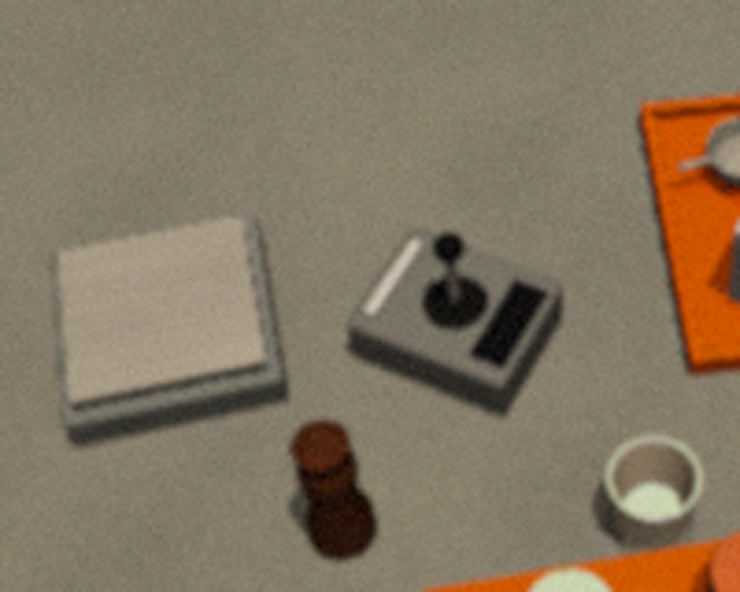

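The crops show clear square tin tops, the platform face, the box with its bar on the scale side, and the stick knob. Now I'll take contours and cast rays.

```bash
cat >> h.py <<'E'
def fit(mask,near):
    cs,_=cv2.findContours(mask,cv2.RETR_EXTERNAL,cv2.CHAIN_APPROX_NONE)
    cs=[c for c in cs if cv2.contourArea(c)>15]
    c=min(cs,key=lambda c:np.hypot(*(c.reshape(-1,2).mean(0)-near)))
    return c.reshape(-1,2),cv2.contourArea(c)
def measure(c,pts,z):
    w=cast(c,pts,z)[:,:2].astype(np.float32)
    r=cv2.minAreaRect(w)
    return np.round(r[0],1),np.round(r[1],1),round(r[2],1)
E
python3 - <<'E'
import pickle
from h import *
d=pickle.load(open("cams0.pkl","rb")); c=d["top"]
k=4
def up(c):
    t=cv2.cvtColor(c["frame"],cv2.COLOR_RGB2BGR)
    return cv2.resize(t,None,fx=k,fy=k,interpolation=cv2.INTER_CUBIC)
def px(p): return (p+.5)/k-.5
T=up(c).astype(int); H=cv2.cvtColor(T.clip(0,255).astype(np.uint8),cv2.COLOR_BGR2HSV)
m=((H[...,2]>115)&(H[...,1]<60)).astype(np.uint8)
for n,near in (("tinA",(243,225)),("tinB",(190,269))):
    p,a=fit(m,np.array(near)*k); print(n,measure(c,px(p),100),a/k/k)
print("plat/grey px",T[247*k,429*k],T[247*k,399*k],T[300*k,420*k],T[240*k,362*k],T[245*k,345*k])
m=(H[...,2]>112).astype(np.uint8)
p,a=fit(m,np.array((430,247))*k); print("plat",measure(c,px(p),50),a/k/k)
for th in (150,165,180):
    m=(T[...,0]>th).astype(np.uint8)
    try:
        p,a=fit(m,np.array((361,241))*k); print("bar",th,measure(c,px(p),53),a/k/k, cast(c,px(p).mean(0),53))
    except Exception as e: print(e)
m=((H[...,2]<55)).astype(np.uint8)
p,a=fit(m,np.array((328,218))*k); print("screen",measure(c,px(p),48),a/k/k)
p,a=fit(m,np.array((343,229))*k); print("disc",cast(c,px(p).mean(0),50),measure(c,px(p),48))
for p in ((343.5,228.5),): print("knob~",cast(c,p,120))
s=d["scene"];S=up(s);HS=cv2.cvtColor(S,cv2.COLOR_BGR2HSV)
sub=(HS[...,2]<45).astype(np.uint8); 
p,a=fit(sub,np.array((236,206))*k); q=px(p); print("knob scene",q.mean(0),q.min(0),q.max(0),cast(s,q.mean(0),120))
E
```

```text
tinA (array([564.3,  83.6]), array([58.1, 58.3]), 53.7) 475.4375
tinB (array([444.8, 218.7]), array([57.7, 58.4]), 15.3) 488.59375
plat/grey px [111 125 134] [ 96 106 108] [ 87 100 105] [144 145 140] [102 114 120]
plat (array([ 522.8, -410. ]), array([150.2, 149.7]), 4.5) 3117.90625
bar 150 (array([ 524.5, -220.4]), array([ 4.5, 60.7]), 53.7) 22.21875 [[ 525.06851363 -220.56382368   53.        ]]
min() iterable argument is empty
min() iterable argument is empty
screen (array([ 589.9, -139.8]), array([26.7, 76.3]), 54.6) 257.46875
disc [[ 561.55557052 -179.0655973    50.        ]] (array([ 562.4, -179.2]), array([47.4, 46.8]), 0.2)
knob~ [[ 551.85380606 -174.76372142  120.        ]]
knob scene [235.73397436 206.7275641 ] [232.375 203.375] [239.125 210.875] [[ 559.78395197 -178.62911605  120.        ]]
```

Run:
```python
import pickle
from h import *
d=pickle.load(open("cams0.pkl","rb")); c=d["top"]
M=R.from_euler('xyz',[-1.70183051,1.56962738,-2.13365193]).as_matrix(); print(M.round(3)); 
print("jaw deg",np.degrees(np.arctan2(M[1,1],M[0,1])))
w=cast(c,np.array([(175,237),(338,352),(248,482),(85,360)])/4+[290-.4,140-.4],48); print(w.round(1),w.mean(0))
for a,b in ((0,1),(1,2),(3,2),(0,3)): v=w[b]-w[a];print(np.degrees(np.arctan2(v[1],v[0])),np.hypot(v[0],v[1]))
print("bar ends",cast(c,np.array([(316,358),(246,452)])/4+[289.6,139.6],53))
```

```text
[[-0.001  0.419  0.908]
 [-0.001  0.908 -0.419]
 [-1.    -0.001 -0.   ]]
jaw deg 65.25846020154553
[[ 642.6 -154.1   48. ]
 [ 565.8 -263.2   48. ]
 [ 477.9 -202.9   48. ]
 [ 557.7  -94.2   48. ]] [ 561.00863482 -178.61635367   48.        ]
-125.14334388658826 133.38197307867662
145.57625023288978 106.55314499684336
-126.26404231794314 134.8292149820943
144.8107488055292 103.90770006889478
bar ends [[ 560.82751874 -247.7582377    53.        ]
 [ 497.3369468  -201.12196106   53.        ]]
```

Box axis is at about (561,-178.5), with the bar direction at -125.5°. The jaw is at 65.3° now, and tin A at (564,84) has its sides at 53.7°. I'll move above tin A.

Emit:
{"fn": "apply_moves", "kwargs": {"offset": [[1,-1.5,0],[2,-3.2,0],[3.2,-5.2,0],[4.4,-7.2,0],[5.6,-9.2,0],[6.8,-11.2,0],[8,-13.2,0],[9.2,-15.1,0],[10.3,-16.8,-0.5],[11.2,-18.1,-1],[11.8,-19,-1.5],[12.1,-19.35,-2],[12.1,-19.35,-2],[12.1,-19.35,-2]], "yaw": [-0.2,-0.4,-0.6,-0.8,-1,-1.2,-1.4,-1.6,-1.8,-1.93,-1.93,-1.93,-1.93,-1.93], "jaw": [-1,-1,-1,-1,-1,-1,-1,-1,-1,-1,-1,-1,-1,-1]}}

```text
t: 1.9
eef_pos: [563.6, 84.6, 164.5]
tcp_rot: [-1.704, 1.57, -2.337]
ft_force: [-0.0, -0.7, 0.6]
opening: 1.001
```

```bash
cat > look.py <<'E'
import sys
from h import *
from cell import env
s=env.state(); M=R.from_euler('xyz',s['tcp_rot']).as_matrix()
print(s['t'],s['eef_pos'].round(1),'jaw',np.degrees(np.arctan2(M[1,1],M[0,1])).round(2),'F',s['ft_force'].round(2),s['moment'].round(2),'op',round(s['opening'],3))
for n in sys.argv[2:]:
    c=env.read_camera(n); cv2.imwrite(f"pics/{n}{sys.argv[1]}.png",cv2.cvtColor(c["frame"],cv2.COLOR_RGB2BGR))
E
python3 look.py 1 wrist
```

```text
1.9 [563.6  84.6 164.5] jaw 53.73 F [-0.04 -0.7   0.63] [ 0.03 -0.02  0.03] op 1.001
```

View pics/wrist1.png

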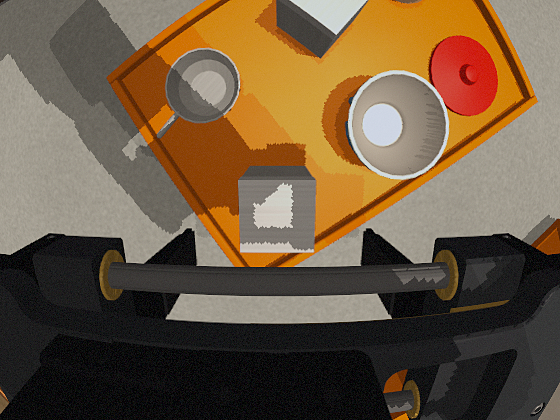

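The tin (columns 238–316) is centred between the fingers (about 192 and 365) and square to them. I'll descend and grip.

Emit:
{"fn": "apply_moves", "kwargs": {"offset": [[0,0,-0.7],[0,0,-1.6],[0,0,-2.5],[0,0,-3.3],[0,0,-3.9],[0,0,-4.3],[0,0,-4.4],[0,0,-4.4],[0,0,-4.4],[0,0,-4.4],[0,0,-4.4],[0,0,-4.4],[0,0,-4.4],[0,0,-4.4]], "yaw": [0,0,0,0,0,0,0,0,0,0,0,0,0,0], "jaw": [-1,-1,-1,-1,-1,-1,-1,-1,1,1,1,1,1,1]}}

```text
t: 3.7
eef_pos: [563.5, 84.5, 54.8]
tcp_rot: [-1.467, 1.57, -2.1]
ft_force: [-1.6, -1.2, 1.9]
opening: 0.588
```

Emit:
{"fn": "apply_moves", "kwargs": {"offset": [[0,0,0],[0,0,0.3],[0,0,0.7],[0,0,1.1],[0,0,1.4],[0,0,1.4],[0,0,1.4],[0,0,1.4]], "yaw": [0,0,0,0,0,0,0,0], "jaw": [1,1,1,1,1,1,1,1]}}

```text
t: 4.7
eef_pos: [563.3, 84.5, 89.4]
tcp_rot: [-1.924, 1.57, -2.557]
ft_force: [0.5, 0.2, -6.7]
opening: 0.584
```

```bash
for i in 1 2 3; do python3 look.py 2$i wrist; done
```

```text
4.7 [563.3  84.5  89.4] jaw 53.74 F [ 0.52  0.2  -6.73] [-0.03  0.01  0.01] op 0.584
4.75 [563.4  84.5  89.5] jaw 53.74 F [-0.62 -0.21 -7.23] [-0.    0.   -0.01] op 0.588
4.8 [563.4  84.5  89.5] jaw 53.74 F [ 0.18 -0.32 -6.55] [-0.01  0.01  0.  ] op 0.588
```

View pics/wrist23.png

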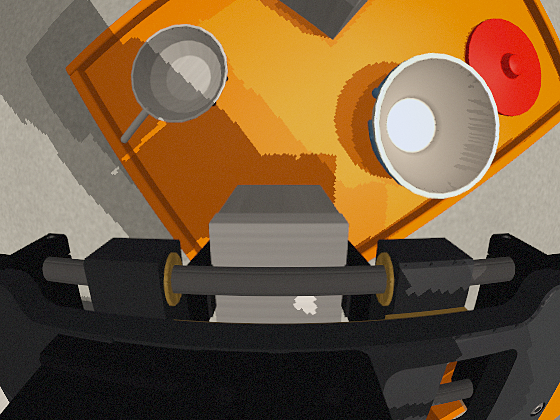

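Tin A weighs about 6.8 N (about 0.70 kg), so it is the full one. I'll lift it clear of the stick and carry it to the scale.

Emit:
{"fn": "apply_moves", "kwargs": {"offset": [[0,0,0.7],[0,0,1.6],[0,0,2.7],[0,0,3.8],[0,-0.4,4.7],[-0.1,-1.2,5.2],[-0.2,-2.4,5.4],[-0.3,-3.8,5.4],[-0.4,-5.3,5.4],[-0.6,-6.8,5.4],[-0.7,-8.3,5.4],[-0.8,-9.8,5.4],[-0.9,-11.3,5.4],[-1.1,-12.8,5.4],[-1.2,-14.3,5.4],[-1.3,-15.8,5.4],[-1.4,-17.2,5.4],[-1.5,-18.4,5.4],[-1.6,-19.3,5.4],[-1.62,-19.78,5.4]], "yaw": [0,0,0,0,0,0,0,0,0,0,0,0,0,0,0,0,0,0,0,0], "jaw": [1,1,1,1,1,1,1,1,1,1,1,1,1,1,1,1,1,1,1,1]}}

```text
t: 7.35
eef_pos: [522.2, -411.2, 224.0]
tcp_rot: [-2.5, 1.569, -3.134]
ft_force: [0.3, 1.0, -7.0]
opening: 0.591
```

```bash
python3 look.py 3 wrist top
```

```text
7.35 [ 522.2 -411.2  224. ] jaw 53.68 F [ 0.3   0.99 -6.96] [ 0.   -0.01  0.05] op 0.591
```

View pics/wrist3.png

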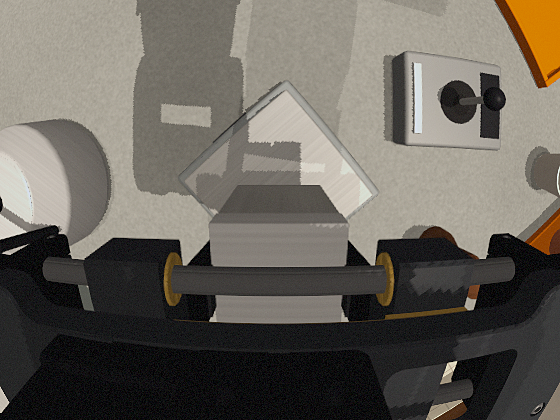

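The tin is over the platform, with the mill and kettle clear of the fingers. I'll lower it to just above the surface.

Emit:
{"fn": "apply_moves", "kwargs": {"offset": [[0,0,-0.5],[0,0.05,-1.3],[0,0.05,-2.2],[0,0.05,-3.1],[0,0.05,-3.9],[0,0.05,-4.4],[0,0.05,-4.7],[0,0.05,-4.8],[0,0.05,-4.85],[0,0.05,-4.85],[0,0.05,-4.85]], "yaw": [0,0,0,0,0,0,0,0,0,0,0], "jaw": [1,1,1,1,1,1,1,1,1,1,1]}}

```text
t: 8.82
eef_pos: [522.7, -409.6, 103.2]
tcp_rot: [-1.713, 1.57, -2.347]
ft_force: [0.1, 0.4, -6.4]
opening: 0.584
```

```bash
python3 look.py 4
```

```text
8.825 [ 522.7 -409.6  103.2] jaw 53.69 F [ 0.08  0.35 -6.35] [-0.04 -0.03  0.03] op 0.584
```

Emit:
{"fn": "apply_moves", "kwargs": {"offset": [[0,0,-0.1],[0,0,-0.2],[0,0,-0.3],[0,0,-0.4],[0,0,-0.44],[0,0,-0.48],[0,0,-0.5],[0,0,-0.5],[0,0,-0.5],[0,0,-0.5]], "yaw": [0,0,0,0,0,0,0,0,0,0], "jaw": [1,1,1,1,1,1,1,1,1,1]}}

```text
t: 10.07
eef_pos: [522.6, -409.6, 90.8]
tcp_rot: [-1.7, 1.57, -2.334]
ft_force: [-2.0, 0.3, -0.6]
opening: 0.588
```

```bash
python3 look.py 5; python3 look.py 5 wrist; python3 look.py 5
```

```text
10.075 [ 522.6 -409.6   90.8] jaw 53.68 F [-1.97  0.35 -0.62] [0.26 0.23 0.02] op 0.588
10.075 [ 522.6 -409.6   90.8] jaw 53.68 F [-1.97  0.35 -0.62] [0.26 0.23 0.02] op 0.588
10.125 [ 522.7 -409.6   90.8] jaw 53.69 F [-2.06  0.23 -0.17] [0.25 0.2  0.02] op 0.59
```

The weight is now on the platform (Fz about 0). I'll release and retreat upward.

Emit:
{"fn": "apply_moves", "kwargs": {"offset": [[0,0,0],[0,0,0],[0,0,0],[0,0,0],[0,0,0],[0,0,0.4],[0,0,1.2],[0,0,2.2],[0,0,3.4],[0,0,4.4],[0,0,5],[0,0,5.2],[0,0,5.2]], "yaw": [0,0,0,0,0,0,0,0,0,0,0,0,0], "jaw": [0.3,-0.2,-0.6,-0.6,-0.6,-0.6,-0.6,-0.6,-0.6,-0.6,-0.6,-0.6,-0.6]}}

```text
t: 11.75
eef_pos: [522.6, -409.5, 220.4]
tcp_rot: [-2.061, 1.57, -2.695]
ft_force: [-0.3, -0.1, 0.3]
opening: 0.797
```

```bash
python3 look.py 6 wrist top scene
```

```text
11.75 [ 522.6 -409.5  220.4] jaw 53.69 F [-0.26 -0.13  0.34] [-0.04 -0.01 -0.04] op 0.797
```

View pics/wrist6.png

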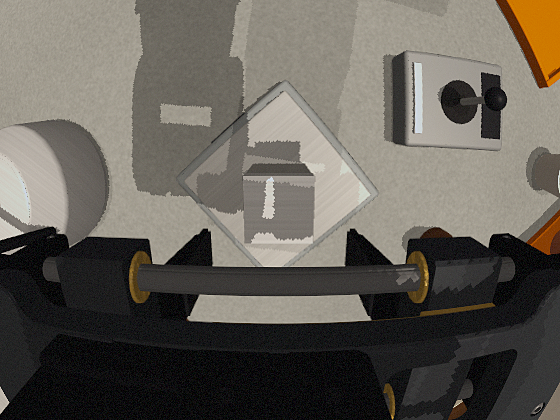

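View pics/scene6.png

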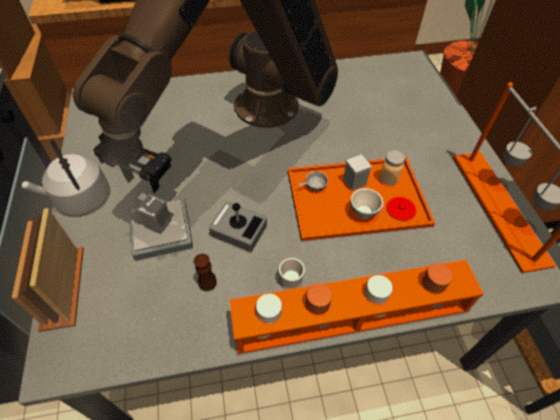

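The tin stands on the scale and the mill is untouched. Next I'll go above the stick with the jaws half open and measure.

Emit:
{"fn": "apply_moves", "kwargs": {"offset": [[0.1,0.6,0],[0.3,1.8,0],[0.5,3.2,0],[0.8,4.6,0],[1,6,0],[1.2,7.4,0],[1.4,8.5,0],[1.54,9.24,0],[1.54,9.24,0],[1.54,9.24,0],[1.54,9.24,0]], "yaw": [0,0,0,0.13,0.13,0.13,0.13,0.13,0.13,0.13,0.13], "jaw": [0,0,0,0,0,0,0,0,0,0,0]}}

```text
t: 13.28
eef_pos: [560.8, -179.3, 219.7]
tcp_rot: [-2.605, 1.569, 3.057]
ft_force: [-0.1, -0.6, 0.4]
opening: 0.504
```

```bash
python3 look.py 7 wrist top scene
python3 - <<'E'
import pickle
from h import *
d=pickle.load(open("cams0.pkl","rb")); c=d["top"]
t=cv2.imread("pics/top7.png");T=cv2.resize(t,None,fx=4,fy=4,interpolation=cv2.INTER_CUBIC)
cv2.imwrite("pics/top7c.png",T[180*4:300*4,330*4:480*4])
H=cv2.cvtColor(T,cv2.COLOR_BGR2HSV)
m=((H[...,2]>138)).astype(np.uint8)
p,a=fit(m,np.array((429,245))*4);print(measure(c,(p+.5)/4-.5,136),a/16)
E
```

```text
13.275 [ 560.8 -179.3  219.7] jaw 54.41 F [-0.12 -0.59  0.35] [ 0.01 -0.06 -0.  ] op 0.504
(array([ 512.2, -385. ]), array([139.1, 137.6]), 4.6) 3017.53125
```

View pics/wrist7.png

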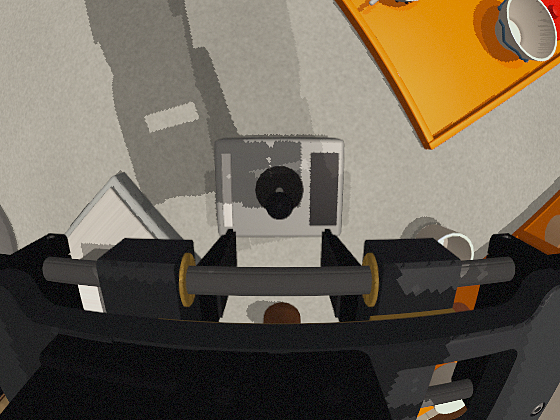

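View pics/top7c.png

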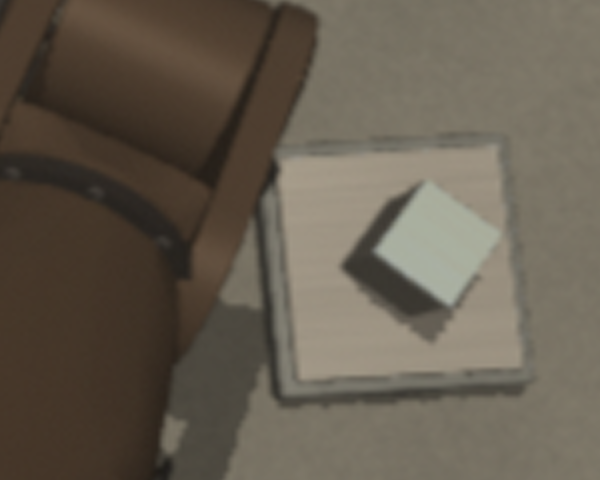

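```bash
python3 - <<'E'
import pickle
from h import *
d=pickle.load(open("cams0.pkl","rb")); c=d["top"]
print("tin",cast(c,(436/4+330-.4,243/4+180-.4),136))
w=d["wrist"];M=R.from_euler('xyz',[-2.605,1.569,3.057]).as_matrix();p=np.array([560.8,-179.3,219.7])
def wc(uv,z):
    x=(uv[0]-w['cx'])/w['fx'];y=(uv[1]-w['cy'])/w['fy'];r=np.hypot(x,y)
    v=np.array([x/r*np.sin(r),y/r*np.sin(r),np.cos(r)])
    E=w['hand_eye'];o=M@E[:3,3]+p;v=M@E[:3,:3]@v
    return o+v*(z-o[2])/v[2]
for uv,z in (((279.5,206),120),((226,190),53),((323,189),48)): print(wc(uv,z))
E
python3 - <<'E'
import cv2
a=cv2.imread('pics/wrist7.png')[125:245,205:355]
cv2.imwrite('pics/wrist7c.png',cv2.resize(a,None,fx=5,fy=5,interpolation=cv2.INTER_CUBIC))
E
```

```text
tin [[ 523.75489223 -408.28768219  136.        ]]
[ 560.63397775 -178.48313716  120.        ]
[ 526.83029565 -224.03139436   53.        ]
[ 587.1014524  -139.65304744   48.        ]
```

View pics/wrist7c.png

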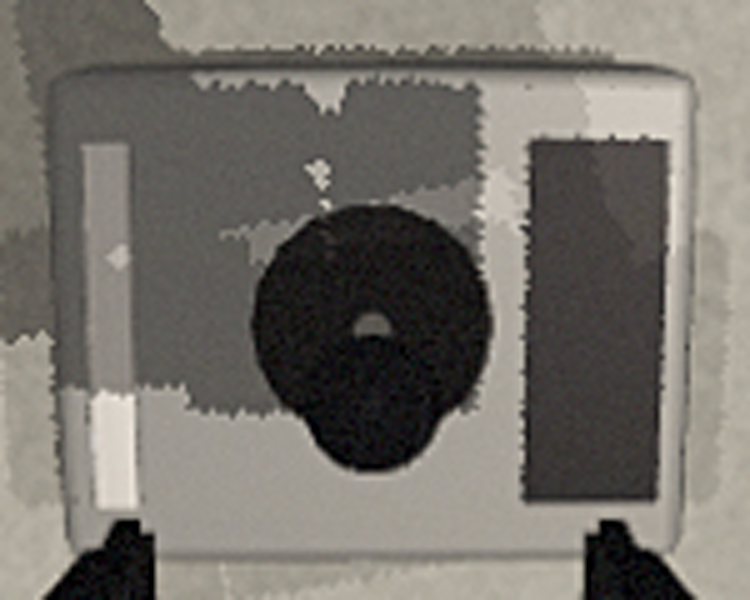

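The tin is about 2 mm off the platform centre. The knob is at (560.6,-178.5), centred between the fingers, and the box is square to the jaws. I'll descend so the jaws straddle the knob.

Emit:
{"fn": "apply_moves", "kwargs": {"offset": [[0,0.03,-0.5],[0,0.03,-1.3],[0,0.03,-2.2],[0,0.03,-3.1],[0,0.03,-3.9],[0,0.03,-4.4],[0,0.03,-4.65],[0,0.03,-4.7],[0,0.03,-4.7]], "yaw": [0,0,0,0,0,0,0,0,0], "jaw": [0,0,0,0,0,0,0,0,0]}}

```text
t: 14.55
eef_pos: [561.1, -178.4, 102.7]
tcp_rot: [-2.446, 1.57, -3.067]
ft_force: [-0.0, 0.0, 0.3]
opening: 0.502
```

```bash
python3 look.py 8 wrist
```

```text
14.55 [ 561.1 -178.4  102.7] jaw 54.42 F [-0.03  0.01  0.26] [-0.08  0.    0.03] op 0.502
```

View pics/wrist8.png

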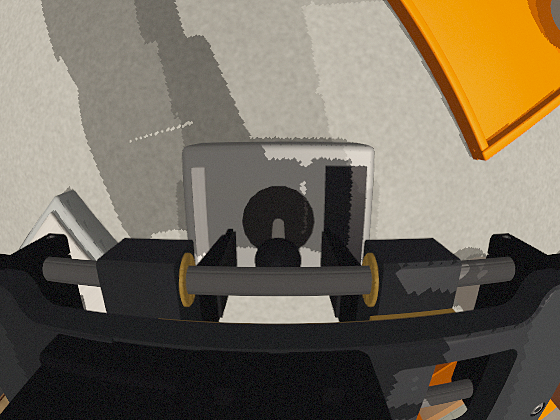

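The knob sits midway between the fingers. I'll push towards the bar.

Emit:
{"fn": "apply_moves", "kwargs": {"offset": [[-0.1,-0.14,0],[-0.2,-0.28,0],[-0.3,-0.41,0],[-0.4,-0.55,0],[-0.5,-0.69,0],[-0.6,-0.83,0],[-0.7,-0.96,0],[-0.8,-1.1,0],[-0.86,-1.18,0],[-0.86,-1.18,0],[-0.86,-1.18,0]], "yaw": [0,0,0,0,0,0,0,0,0,0,0], "jaw": [0,0,0,0,0,0,0,0,0,0,0]}}

```text
t: 15.98
eef_pos: [539.6, -207.8, 102.7]
tcp_rot: [-2.485, 1.57, -3.106]
ft_force: [2.6, 2.0, -2.3]
opening: 0.501
```

```bash
python3 look.py 9 wrist scene; python3 look.py 9
```

```text
15.975 [ 539.6 -207.8  102.7] jaw 54.42 F [ 2.61  1.96 -2.27] [ 0.35 -0.27  0.05] op 0.501
16.075 [ 539.6 -207.8  102.7] jaw 54.43 F [ 2.17  1.75 -2.59] [ 0.4  -0.25  0.05] op 0.502
```

View pics/wrist9.png

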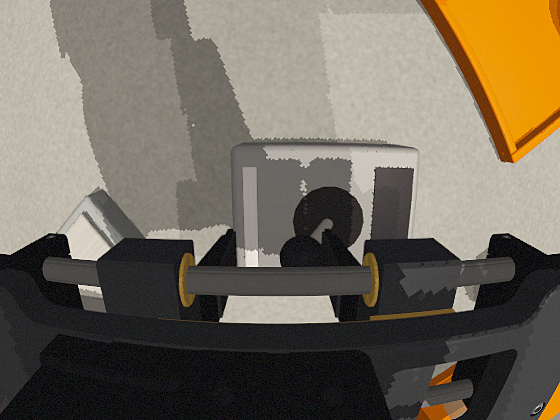

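Run:
```python
import pickle
from h import *
d=pickle.load(open("cams0.pkl","rb"))
w=d["wrist"];M=R.from_euler('xyz',[-2.485,1.57,-3.106]).as_matrix();p=np.array([539.6,-207.8,102.7])
def wc(uv,z):
    x=(uv[0]-w['cx'])/w['fx'];y=(uv[1]-w['cy'])/w['fy'];r=np.hypot(x,y)
    v=np.array([x/r*np.sin(r),y/r*np.sin(r),np.cos(r)])
    E=w['hand_eye'];o=M@E[:3,3]+p;v=M@E[:3,:3]@v
    return o+v*(z-o[2])/v[2]
u=np.array([-.588,-.809]);n=np.array([.809,-.588])
k=wc((299,252),115.5);q=k[:2]-[560.6,-178.5];print(k,"along",q@u,"side",q@n)
a=cv2.imread('pics/wrist9.png')[180:330,190:370]
cv2.imwrite('pics/wrist9c.png',cv2.resize(a,None,fx=4,fy=4,interpolation=cv2.INTER_CUBIC))
a=cv2.imread('pics/scene9.png')[170:270,180:300]
cv2.imwrite('pics/scene9c.png',cv2.resize(a,None,fx=5,fy=5,interpolation=cv2.INTER_CUBIC))
```

```text
[ 542.61369075 -197.14803354  115.5       ] along 25.66220897730037 side -3.5858804604258823
```

View pics/wrist9c.png

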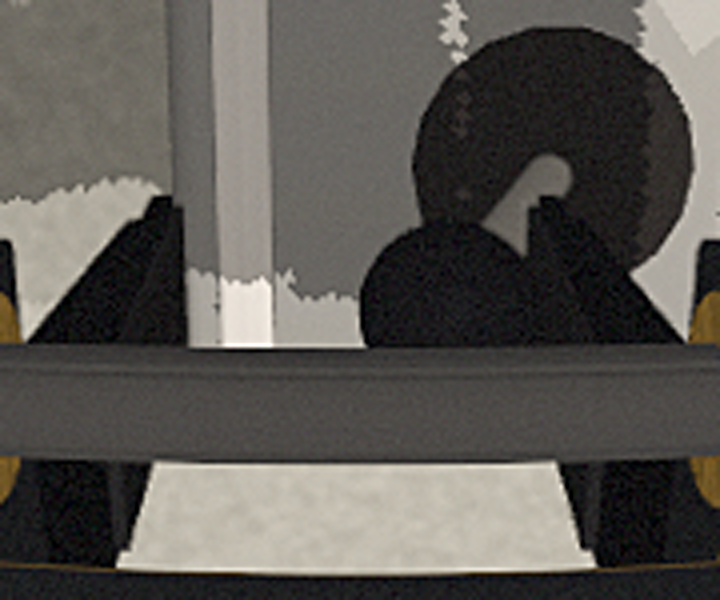

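View pics/scene9c.png

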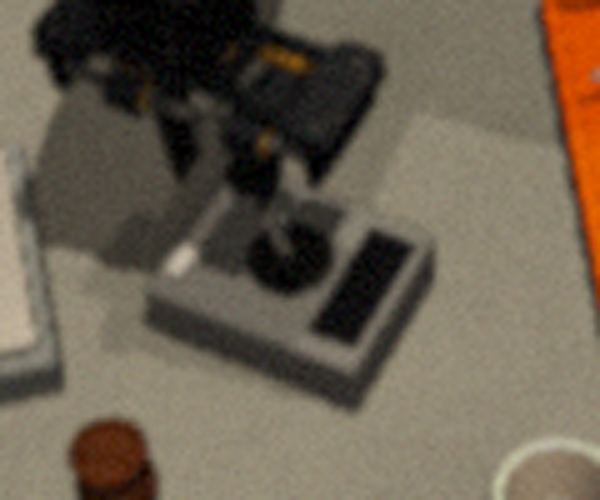

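The stick leans towards the bar (about 25 mm, or 0.37 rad) with little sideways tilt (about 0.04). I'll go 1 mm further and hold.

Emit:
{"fn": "apply_moves", "kwargs": {"offset": [[-0.02,-0.03,0],[-0.02,-0.03,0],[-0.02,-0.03,0],[-0.02,-0.03,0],[-0.02,-0.03,0],[-0.02,-0.03,0],[-0.02,-0.03,0],[-0.02,-0.03,0],[-0.02,-0.03,0],[-0.02,-0.03,0],[-0.02,-0.03,0],[-0.02,-0.03,0],[-0.02,-0.03,0],[-0.02,-0.03,0],[-0.02,-0.03,0],[-0.02,-0.03,0],[-0.02,-0.03,0],[-0.02,-0.03,0],[-0.02,-0.03,0],[-0.02,-0.03,0]], "yaw": [0,0,0,0,0,0,0,0,0,0,0,0,0,0,0,0,0,0,0,0], "jaw": [0,0,0,0,0,0,0,0,0,0,0,0,0,0,0,0,0,0,0,0]}}

```text
t: 18.58
eef_pos: [539.1, -208.5, 102.7]
tcp_rot: [-2.466, 1.57, -3.087]
ft_force: [2.0, 3.2, -1.8]
opening: 0.496
```

```bash
python3 look.py 10 wrist
```

```text
18.575 [ 539.1 -208.5  102.7] jaw 54.43 F [ 1.98  3.16 -1.77] [ 0.37 -0.28 -0.01] op 0.496
```

It has held for over 2.5 s. I'll ease it back to centre, then rise.

Emit:
{"fn": "apply_moves", "kwargs": {"offset": [[0,0,0],[0,0,0],[0.1,0.14,0],[0.2,0.28,0],[0.3,0.41,0],[0.4,0.55,0],[0.5,0.69,0],[0.6,0.83,0],[0.7,0.96,0],[0.8,1.1,0],[0.87,1.2,0],[0.87,1.2,0],[0.87,1.2,0]], "yaw": [0,0,0,0,0,0,0,0,0,0,0,0,0], "jaw": [0,0,0,0,0,0,0,0,0,0,0,0,0]}}

```text
t: 20.25
eef_pos: [560.8, -178.5, 102.7]
tcp_rot: [-2.45, 1.57, -3.071]
ft_force: [-0.0, 0.1, -0.3]
opening: 0.5
```

```bash
python3 look.py 11 wrist
```

```text
20.25 [ 560.8 -178.5  102.7] jaw 54.43 F [-0.04  0.06 -0.34] [-0.08 -0.02 -0.04] op 0.5
```

View pics/wrist11.png

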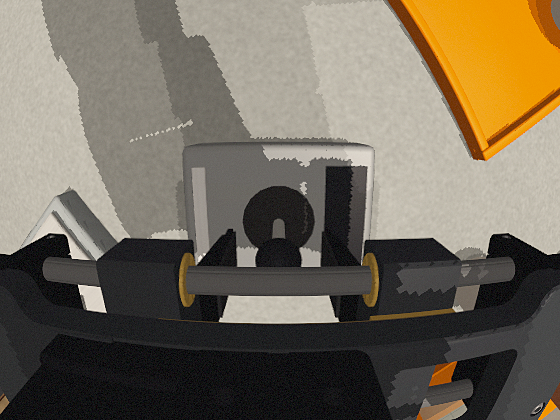

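The stick is back at the centre and free between the fingers. I'll rise and back away.

Emit:
{"fn": "apply_moves", "kwargs": {"offset": [[0,0,0.4],[0,0,1.2],[0,0,2.2],[0,0,3.3],[0,0,4.3],[0,0,5],[-0.5,0.2,5.2],[-1.5,0.6,5.2],[-2.5,1,5.2],[-3.5,1.4,5.2],[-4,1.6,5.2],[-4,1.6,5.2],[-4,1.6,5.2]], "yaw": [0,0,0,0,0,0,0,0,0,0,0,0,0], "jaw": [0,0,0,0,0,0,0,0,0,0,0,0,0]}}

```text
t: 21.92
eef_pos: [461.4, -138.9, 232.8]
tcp_rot: [-2.133, 1.57, -2.754]
ft_force: [-0.2, 0.3, 0.2]
opening: 0.503
```

```bash
python3 look.py 12 scene top
```

```text
21.925 [ 461.4 -138.9  232.8] jaw 54.42 F [-0.24  0.33  0.24] [ 0.02  0.01 -0.01] op 0.503
```

View pics/scene12.png

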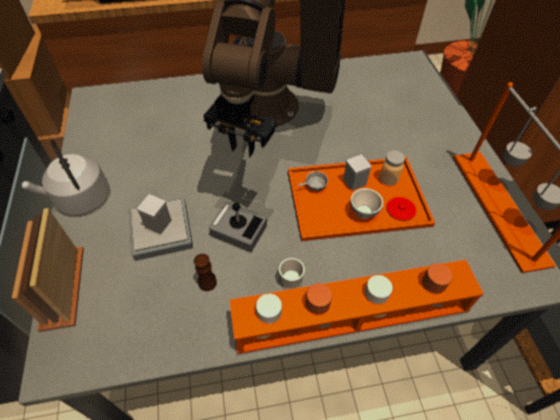

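View pics/top12.png

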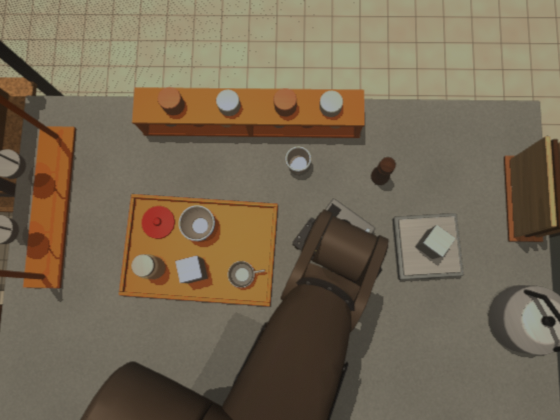

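The tin is upright on the platform, the stick is centred at (236,207) as at the start, and everything else is unmoved. I'll hand it in.

```bash
python3 -c "
from cell import env
print(env.job_done())"
```

```text
the job is handed in; nothing more can be done
None
```

The full tin is on the scale, the reading has been stored with the stick, and I handed the job in at about 22 s of the 64 s allowed.

- **Full tin:** I lifted the first tin I tried, and it pulled about 6.8 N (about 0.70 kg), so it was the full one. I never touched the other tin, and it still stands on the tray.
- **Placing:** I lowered the tin onto the platform until the wrist force was near zero, then released it. The top camera put it about 2 mm from the platform's centre, and the last pictures show it upright.
- **Stick:** I pushed the knob about 25 mm towards the bar (about 0.37 rad, sideways tilt about 0.04 rad by the wrist camera), then 1 mm further. I held it there for over 2.5 s and eased it back to the centre before backing away.
- **Checks:** The last scene and top pictures show the tin still on the scale, and the tray items, cup and mill look unmoved. The scene view shows the stick centred; the arm hid it from the top camera.
- **Disagreement:** With the stick tilted, the force readings pointed about 15° off the bar direction at first, but the final reading did not. I put this down to noise or friction.

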